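Clamp a toe last in the crank vice

ROBOT

A 7-joint arm with a two-finger parallel gripper is mounted at the origin on a cart in front of the work surface, level with it; the furniture and walls round the work are solid. World frame = base frame: x ahead of the robot, y to its left, z up, the work surface at z = 0. Lengths are in m, angles in rad, forces in N, time in s.
With the tool pointing down it reaches from about 0.4 to 0.875 m from the base axis. Payload 6.5 kg.
Tool frame: the origin (TCP) lies midway between the tips of the shut fingers; the grasp point (between the pads) lies 19 mm behind it (grasp_offset is the distance from the TCP to the grasp point, in m); z points along the fingers, y is the line along which they close (so a half turn about z gives the same grasp; the last joint's range is limited). The gripper opens to 85 mm and grips with 20 to 120 N. Pads are 22 mm wide; open, the fingers measure 114 mm over their backs; the gripper's body (76 mm by 85 mm) begins 54 mm behind the grasp point. The pads swing forward as they close: fully open they stand 13 mm farther back than shut.
Start: joints at [1.271, 0.536, -0.004, 1.538, 0.003, 1.067, -0.071], TCP at [0.151, -0.632, 0.231] pointing down, gripper open.
Joint ranges: [-2.7, 2.7], [-0.37, 2.16], [-1.27, 1.26], [0.24, 2.4], [-1.31, 4.45], [0.19, 1.91], [-2.76, 2.76]. Speed limits (rad/s): [2.39, 2.39, 3.14, 3.14, 3.14, 3.14, 3.14].

INTERFACE

Orientations are given as a rotation vector (axis times angle).
In Python, from rig import read_state, camera, camera_params, job_done, grasp_offset gives the robot as it stands.
- The arm moves only by the shell command python3 -m handwheel 'ROWS' [OPENING]. ROWS is JSON, a list of rows, each a list of 4 numbers: the shift along the world's x, y, z in cm, then the turn about the world's z in degrees. A call has 1 to 12 rows; each row shifts and turns the commanded pose from where the row before left it; what a row does not reach is not made up. A row lasts 1/12 s, in which the tool goes at most 41.7 mm and 7.16 degrees, less where a joint would pass 70% of its speed; a pose out of reach is approached as far as the arm can. A call is refused whole if a number of a shift passes 4.17 or a number of a turn 7.16, either way. A call with a gripper value outside its range is refused whole. OPENING is the opening in per cent of the stroke, from 0 (shut) to 100 (fully open), set as the call begins (- or left out, the last holds). The fingers move at their own pace and stop on an object; the grip force is fixed at half the most. Time passes only in rows, so rows that do not move let the fingers close. It gives the time, the measured TCP pose, the force, the opening and the grip force at its end, in the units of the state.
- read_state(): the state, without advancing time (a new reading comes with each control period).
- camera(name): name is "scene" or "top" or "wrist"; returns (picture, depth): 420x560x3 uint8, blue, green, red; 420x560 float32, m along the optical axis (not along the pixel's ray), 0 where there is no reading.
- camera_params(name): a dict with "intrinsics" (3x3 intrinsics, pixels), "rvec" (rotation vector, rad) and "tvec" (3), from world to camera coordinates, as OpenCV has them. Camera axes: x right, y down, z forward; pixel columns grow to the right and rows downward; lengths in m; the calibration is good to about 2 mm. The wrist camera is an equidistant fisheye: a pixel r from the principal point sees the ray r / f radians off the axis. A picture is of the moment at which its call begins: read the wrist's pose just before it. camera_params takes no time and is no camera call; for the wrist camera it gives the pose at the moment of the call.
- job_done(): hands the job in; it is judged then, once.
The state is a dict: "t": time; "q": joint angles; "qd": joint speeds; "joint_efforts": joint torques, N m; "position": TCP position; "tcp_rot": TCP orientation; "wrist_force": force on the tool from outside, world axes, zero at the start; "moment": the same for the moment, N m; "finger_gap": finger opening in m; "finger_force": force on a finger pad.
Only numpy, scipy, OpenCV 4.12 (cv2) and the standard library are available. Lean on these libraries where they do the work, as an engineer would, in place of code of your own. Each camera call takes 0.05 s, during which the arm holds its last target. There are 200 camera calls.

TASK

Take the loose crank, fit it fully home on the square shaft of the last vice, and wind it clockwise by its red knob until the wooden toe last is nipped between the two jaws and the crank has gone clearly stiff, about twice as hard to turn as before: held firmly, but not crushed. Work gently: never force the crank or knock the other things about. Leave the crank on the shaft and let go.

Things in the scene. Friction and masses are not known exactly. Their poses are not given: they have to be found in the camera images.
- crank: Loose steel ball crank, about 0.37 kg, standing upright on its hub. Origin: centre of the hub's underside; z up, x along the arm to the red knob. Hub 30 x 30 mm, 36 high. Square socket in the underside, 15.2 mm wide, 29 deep, sides parallel to x and y; fits the shaft in any of four quarter turns. Arm bar 14 mm wide, z 24 to 34 mm, to a 32 mm counterweight ball at x = -50 mm.
- boss_middle (a point): Middle height of the crank's square boss, which stands on the hub: 22 x 22 mm, 36 to 70 mm above the hub's underside (this point 53 mm), on the hub axis, sides parallel to the crank's x and y. Grip it across the crank's y to carry and fit the crank.
- knob_middle (a point): Middle of the crank's red knob, 65 mm from the hub axis and 61 mm above the hub's underside. The knob is an upright cylinder 22 mm across and 42 mm high (40 to 82 mm above the hub's underside) that spins freely on its pin, so a hand can hold it without turning while it goes round.
- square_shaft: Upright steel shaft, 14 x 14 mm, top edge chamfered 1 mm, standing 28 mm proud of a 44 mm round brass collar. Origin: centre of its top, 107 mm above the bench; z up, x and y square to its flats; it turns with the crank. The crank is home when its underside rests on the collar, 28 mm below this origin. Contact forces between crank and shaft over 350 N in sum (winding makes 60 to 200) are too rough.
- shaft_foot (a point): Point on the shaft axis at the collar's top, 79 mm above the bench. How it turns: clockwise from above closes the jaw, 24 mm a turn, 1.5 to 2.5 turns needed. Drag: 0.30 N m (4.6 N at the knob) while the jaw runs free, and from the nip on 0.06 N m (0.9 N) more per 0.1 rad; aim at about 0.6 N m (9 N). It stays where it is left; the crank has some 0.18 rad of free play on the shaft.
- vice: Grey last vice fixed to the bench. Origin: on the bench top under the shaft axis; z up, y from the shaft towards the fixed jaw. Base plate 130 mm (x) by 254 mm (y, -52 to +202), 12 mm thick; gear housing 78 mm square, centre at y = -8 mm, 74 mm high; fixed jaw with its black rubber face at y = +170 mm, 62 mm high.
- clamp_pad: Moving jaw pad: black rubber face on a red plate, 64 mm wide, 42 high, on stiff yellow buffers (40 N per mm) before a grey carriage. Origin: centre of the rubber face, 36 mm above the bench. It moves along the vice's +y (y = 90 mm when fully open) and halts when the last is nipped, about y = 134 to 138 mm; from there it bears 15 N more for every 0.1 rad of the crank.
- toe_last: Half of a split maple toe last, 152 x 44 x 50 mm, 0.25 kg, lying loose on the vice's base plate between pad and fixed jaw, its length about along the vice's x. Origin: middle of its underside; z up. It is already in place and need not be handled.
- orange_cap: Loose orange end cap, 42 mm across, 36 high; leave alone. Origin: centre of its underside.
- spanner: Loose combination spanner lying flat, 136 mm long, 8 thick; leave alone. Origin: centre of its underside.
- wedge_a: Loose green angle wedge with a pin, 75 x 62 x 48 mm; leave alone. Origin: centre of its underside.
- step_gauge: Loose green step gauge block, 82 x 43 x 34 mm; leave alone. Origin: centre of its underside.
- felt_pad: Loose blue felt rubbing pad, 102 x 63 x 21 mm; leave alone. Origin: centre of its underside.

How it is judged:
By the outcome, as a careful person would: the job done as asked, in the order asked, and still so for the second after the job is handed in, with the robot touching nothing.
It also fails if it takes over 72 s, if anything falls off the work surface, if the arm or the gripper's body presses on something with over 40 N, if the wrist force passes 120 N, or if a joint passes its speed limit or range.

## Working session

There is one attempt and no reset: what is moved stays moved. The work goes in short steps, Python scripts to look and compute and a shell command to move; the robot and the scene stay as the last step left them, time stands still between calls to the robot, and variables do not carry over. Pictures are saved under pics/ and viewed, at most 10 in all, crops included, and the job is handed in when it is done.

```bash
mkdir -p pics; ls; cat > h.py <<'E'
import numpy as np, cv2
from rig import *
def cam(n):
    p=camera_params(n); im,d=camera(n)
    K=np.array(p["intrinsics"]);R=cv2.Rodrigues(np.array(p["rvec"]))[0];t=np.array(p["tvec"]).ravel()
    return im,d,K,R,t
def onplane(u,v,z,K,R,t):
    r=R.T@np.array([(u-K[0,2])/K[0,0],(v-K[1,2])/K[1,1],1]); c=-R.T@t
    return c+r*(z-c[2])/r[2]
def pts(d,K,R,t):
    v,u=np.indices(d.shape)
    P=np.stack([(u-K[0,2])/K[0,0]*d,(v-K[1,2])/K[1,1]*d,d],-1)
    return (P-t)@R
E
python3 - <<'E'
from h import *
s=read_state();print(s,grasp_offset)
for n in("scene","top"):
    im,d,K,R,t=cam(n);cv2.imwrite(f"pics/{n}0.png",im);np.savez(f"{n}0.npz",im=im,d=d,K=K,R=R,t=t);print(n,K,-R.T@t,R)
E
```

```text
pics
{'t': 0.0, 'q': array([ 1.27079704,  0.53719879, -0.0044451 ,  1.53890744,  0.00258492,
        1.06731608, -0.07117769]), 'qd': array([-7.61441852e-04, -4.31913615e-04,  1.38573564e-04, -1.86800096e-03,
        2.07189230e-05,  1.07943180e-03, -1.29377013e-03]), 'joint_efforts': array([ 4.31563021e-04, -5.83402705e+01,  1.04884755e+00, -2.59096527e+01,
        1.23123906e-02,  9.68542008e-03,  1.70947374e-05]), 'position': array([ 0.1504237 , -0.63167434,  0.23037852]), 'tcp_rot': array([-3.11835247e+00, -3.66350335e-01,  5.15719327e-04]), 'wrist_force': array([-0.05862506,  0.34918168,  0.22720977]), 'moment': array([ 0.00782643,  0.00563443, -0.01947292]), 'finger_force': 0.0, 'finger_gap': 0.0853696941253965} 0.0187
scene [[443.6823681    0.         268.84250195]
 [  0.         443.6823681  205.8456618 ]
 [  0.           0.           1.        ]] [-0.15849473  0.75440634  0.80004705] [[-0.71484515 -0.69910007  0.0159848 ]
 [-0.41090225  0.40144082 -0.81853809]
 [ 0.56582308 -0.59169618 -0.57422981]]
top [[476.58163367   0.         283.44578073]
 [  0.         476.58163367 210.48257288]
 [  0.           0.           1.        ]] [ 0.34834984 -0.01959157  1.55766851] [[-1.78864076e-02 -9.99834255e-01 -3.39687447e-03]
 [-9.87653890e-01  1.81971203e-02 -1.55591320e-01]
 [ 1.55627345e-01  5.71966518e-04 -9.87815672e-01]]
```

View pics/top0.png

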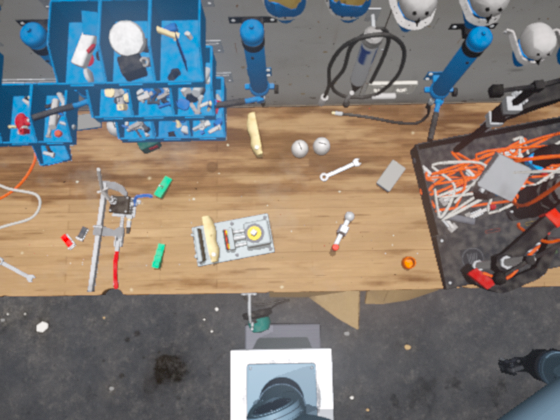

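View pics/scene0.png

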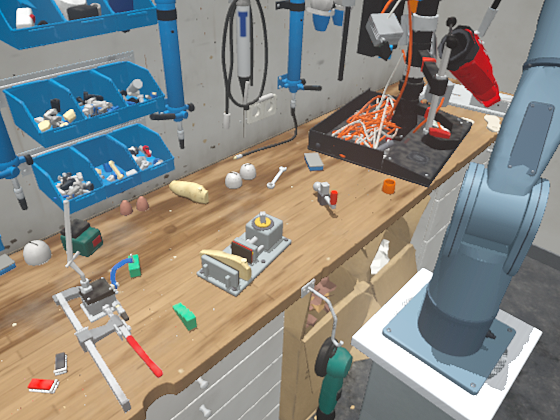

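The top view shows the vice at about (235,240) with its shaft at (255,233), and the crank at about (342,230) with the red knob low at (336,247). The scene view agrees, with the crank at (325,193) and the shaft at (263,220). Next I'll measure and zoom in.

```bash
python3 - <<'E'
from h import *
Z=np.load("top0.npz");im,d,K,R,t=[Z[k] for k in("im","d","K","R","t")]
S=np.load("scene0.npz")
P=pts(d,K,R,t)
a=cv2.resize(im[200:262,310:370],None,fx=6,fy=6,interpolation=cv2.INTER_CUBIC)
b=cv2.resize(im[205:267,190:280],None,fx=5,fy=5,interpolation=cv2.INTER_CUBIC)
c=cv2.resize(S["im"][170:220,300:350],None,fx=5,fy=5,interpolation=cv2.INTER_CUBIC)
e=cv2.resize(S["im"][200:295,190:300],None,fx=3,fy=3,interpolation=cv2.INTER_CUBIC)
o=np.zeros((600,800,3),np.uint8)
o[:310,:450]=b;o[:250,455:705]=c;o[312:312+285,:330]=e
a=cv2.resize(a,None,fx=.9,fy=.9)[:285];o[312:312+len(a),400:400+a.shape[1]]=a[:288]
cv2.imwrite("pics/crops.png",o)
def comp(P,sl,lo,hi):
    Q=P[sl].reshape(-1,3);m=(Q[:,2]>lo)&(Q[:,2]<hi);return Q[m]
sl=np.s_[200:262,320:362]
for lo,hi in((.008,.2),(.03,.05),(.055,.075),(.075,.1)):
    q=comp(P,sl,lo,hi);print(lo,len(q),q.mean(0).round(4) if len(q) else 0)
# red knob
hsv=cv2.cvtColor(im,cv2.COLOR_BGR2HSV)
red=((hsv[...,0]<8)|(hsv[...,0]>172))&(hsv[...,1]>150)
m=np.zeros_like(red);m[sl]=red[sl];print("knob",P[m].mean(0),np.median(P[m],0),P[m][:,2].round(3))
sl=np.s_[220:248,240:272]
for lo,hi in((.1,.112),(.076,.085),(.065,.076)):
    q=comp(P,sl,lo,hi);print(lo,len(q),q.mean(0).round(4),q.min(0),q.max(0))
sl=np.s_[205:270,185:280]
q=comp(P,sl,.008,.016);print(len(q),cv2.minAreaRect(q[:,:2].astype(np.float32)*1000))
E
```

```text
0.008 328 [ 0.5206 -0.2053  0.0444]
0.03 172 [ 0.5324 -0.2121  0.0374]
0.055 58 [ 0.5138 -0.2025  0.0681]
0.075 38 [ 0.4666 -0.1776  0.0809]
knob [ 0.46159734 -0.17521212  0.07895841] [ 0.46064664 -0.17337104  0.07814391] [0.081 0.084 0.076 0.078 0.085 0.078 0.083 0.083 0.072 0.08  0.081 0.081
 0.078 0.078 0.074 0.084 0.078 0.07  0.078]
0.1 23 [0.5123 0.0747 0.1059] [0.50322379 0.06650043 0.10005672] [0.52092405 0.08217093 0.11113125]
0.076 150 [0.5124 0.0722 0.0788] [0.48415674 0.03111058 0.07600413] [0.54937763 0.10261331 0.0842735 ]
0.065 400 [0.5136 0.0636 0.0713] [0.47246817 0.02489155 0.06511984] [0.55429591 0.10664022 0.07597658]
1013 ((513.10546875, 153.4987030029297), (211.79141235351562, 291.72833251953125), 4.6514363288879395)
```

View pics/crops.png

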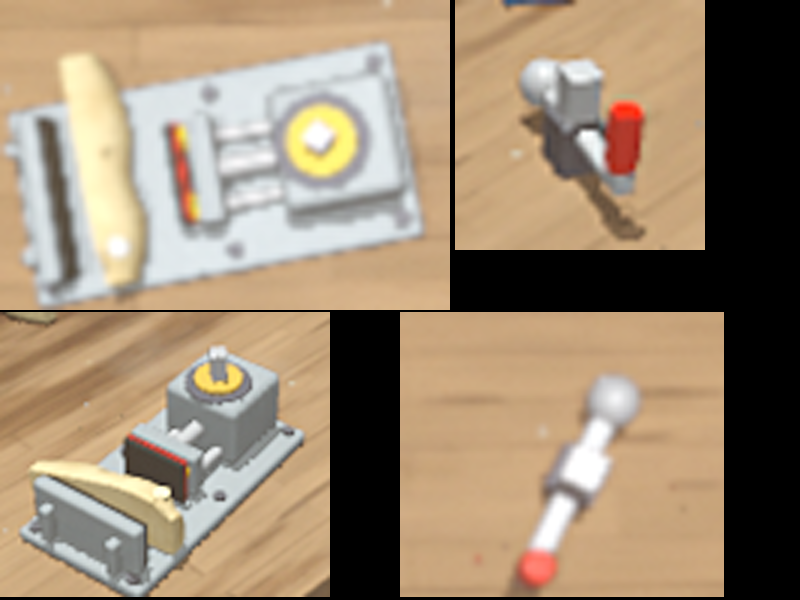

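```bash
python3 -m handwheel '[[0.7,1.8,0.3,0],[1.4,3.6,0.5,0],[1.4,3.6,0.5,0],[1.4,3.6,0.5,-3.5],[1.4,3.6,0.5,-5.5],[2.0,3.0,0,-5.5],[2.6,2.4,0,-5.5],[2.6,2.4,0,-5.5],[2.6,2.4,0,-5.5],[2.6,2.4,0,-5.5],[2.6,2.4,0,-5.5],[1.3,1.2,0,0]]'
```

```text
t: 1.1
position: [0.3796, -0.3044, 0.2542]
tcp_rot: [-3.042, 0.776, -0.001]
wrist_force: [-0.2, 0.2, -0.5]
finger_gap: 0.0853
finger_force: 0.0
```

```bash
python3 -m handwheel '[[2.0,2.0,0,0],[2.0,2.0,0,0],[1.0,0.8,0,0],[0,0,0,0],[0,0,0,0]]'; python3 - <<'E'
from h import *
s=read_state();print(s["position"],s["tcp_rot"],s["q"])
p=camera_params("wrist");print(p);im,d=camera("wrist");np.savez("w1.npz",im=im,d=d,**p);cv2.imwrite("pics/w1.png",im)
E
```

```text
t: 1.52
position: [0.4265, -0.26, 0.254]
tcp_rot: [3.045, -0.774, -0.001]
wrist_force: [0.3, -0.7, -0.7]
finger_gap: 0.0855
finger_force: 0.0
[ 0.4264551  -0.25999029  0.25396717] [ 3.04479790e+00 -7.73796352e-01 -1.41188140e-03] [ 0.56373624  0.25838079 -0.12583528  1.89896445  0.03864787  0.98742628
 -1.64782193]
{'intrinsics': array([[325.1922621 ,   0.        , 279.21238617],
       [  0.        , 325.1922621 , 213.61829282],
       [  0.        ,   0.        ,   1.        ]]), 'rvec': array([-1.51881501,  2.55356324,  0.36878824]), 'tvec': array([-0.02610288,  0.43535361,  0.54056887])}
```

View pics/w1.png

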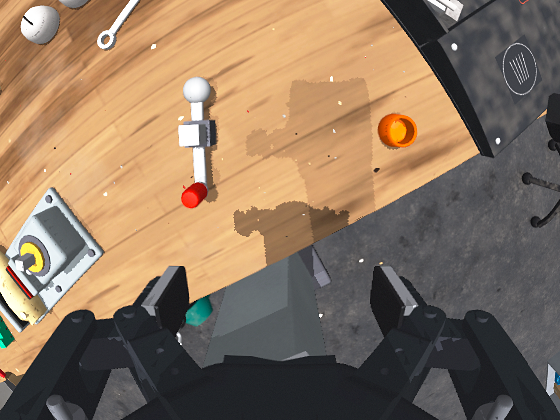

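The wrist view shows the knob top at (194,196), the boss top at about (193,133) and the ball at (198,90). The vice shaft is at about (32,257).

```bash
cat >> h.py <<'E'
def wpts(im,d,p):
    K=np.array(p["intrinsics"]);R=cv2.Rodrigues(np.array(p["rvec"]))[0];t=np.array(p["tvec"]).ravel()
    v,u=np.indices(d.shape).astype(float)
    x=(u-K[0,2])/K[0,0];y=(v-K[1,2])/K[1,1];th=np.hypot(x,y);s=np.sin(th)/np.maximum(th,1e-9)
    ray=np.stack([x*s,y*s,np.cos(th)],-1)
    P=(ray/ray[...,2:]*d[...,None]-t)@R
    return P,ray@R,-R.T@t
def toplane(ray,c,z): return c+ray*((z-c[2])/ray[...,2])[...,None]
E
python3 - <<'E'
from h import *
Z=np.load("w1.npz");im,d=Z["im"],Z["d"];P,ray,c=wpts(im,d,Z)
print("cam",c)
hsv=cv2.cvtColor(im,cv2.COLOR_BGR2HSV)
red=((hsv[...,0]<8)|(hsv[...,0]>172))&(hsv[...,1]>150)
box=np.zeros(red.shape,bool);box[60:220,170:225]=1
zz=P[...,2]
k=red&box&(zz>.079); print("knob top",k.sum(),np.median(zz[k]),toplane(ray[k],c,.082).mean(0), cv2.minAreaRect((toplane(ray[k],c,.082)[:,:2]*1000).astype(np.float32)))
b=box&~red&(zz>.066)&(zz<.075)
q=(toplane(ray[b],c,.07)[:,:2]*1000).astype(np.float32);print("boss",b.sum(),np.median(zz[b]),q.mean(0),cv2.minAreaRect(q))
gb=im.astype(int).min(-1); print(gb[118:152:3,172:222:4])
b=box&(gb>185)&(np.indices(gb.shape)[0]>115)&(np.indices(gb.shape)[0]<150)
q=(toplane(ray[b],c,.07)[:,:2]*1000).astype(np.float32);print("boss bright",b.sum(),q.mean(0),cv2.minAreaRect(q))
ball=box&~red&(zz>.02)&(np.indices(gb.shape)[0]<105)
q=P[ball];print("ball",q.mean(0),q.min(0),q.max(0))
E
```

```text
cam [ 0.48938208 -0.29490776  0.39492205]
knob top 227 0.0802897015849296 [ 0.46489101 -0.17855523  0.082     ] ((464.3305358886719, -180.52108764648438), (22.87811279296875, 17.81791877746582), 60.76001739501953)
boss 429 0.0682475959566681 [ 521.65356 -208.243  ] ((494.4606628417969, -192.11898803710938), (22.430150985717773, 85.77242279052734), 59.826454162597656)
[[122 123 246 123 125 251 255 255  65  59 112 110 131]
 [124 123 122 154 163 137 131 136 138 146  38 118 126]
 [123 123 113 139 126 179 208 112 104 133  44 105 133]
 [123 120 255 255 255 255 255  86  89 161  43  95 123]
 [118 118 255 255 255 255 255  87  91 151  44  57 135]
 [124 129 255 255 255 255 255  87  88 143  42  66 135]
 [128 128 255 255 255 255 255  88  91 124  44  61 136]
 [125 126 255 255 255 255 255  87  92 167  45  74 134]
 [125 131 255 255 255 255 255  84  91 160  42  68 132]
 [130 132 254 254 242 221 147  91  90 165  61  79 131]
 [132 124 131 124 123 124 220 255  95  64  70  75 133]
 [128 131 126 126 131 109 255 255 111  66 128 134 133]]
boss bright 522 [ 523.2609 -209.6599] ((523.3535766601562, -210.69342041015625), (25.464019775390625, 35.670467376708984), 63.40196990966797)
ball [ 0.56319914 -0.23300256  0.04236744] [ 0.48938208 -0.29490776  0.02336703] [ 0.58132456 -0.21572812  0.39492205]
```

```bash
python3 -m handwheel '[[1.1,2.8,0,0],[1.1,2.8,0,0],[1.1,2.8,0,0],[0,0,0,0],[0,0,0,0]]'; python3 - <<'E'
from h import *
s=read_state();print(s["position"],s["tcp_rot"],s["q"])
p=camera_params("wrist");im,d=camera("wrist");np.savez("w2.npz",im=im,d=d,**p)
E
python3 -m handwheel '[[-0.1,4,0,0],[-0.1,4,0,0],[-0.1,4,0,0],[-0.1,4,0,0],[-0.1,4,0,0],[-0.1,4,0,0],[-0.1,4,0,0],[0,0,0,0],[0,0,0,0]]'; python3 - <<'E'
from h import *
s=read_state();print(s["position"],s["tcp_rot"],s["q"])
p=camera_params("wrist");im,d=camera("wrist");np.savez("w3.npz",im=im,d=d,**p)
a=np.load("w2.npz")["im"]
o=np.hstack([cv2.resize(x[120:300,200:320],None,fx=3.3,fy=3.3,interpolation=cv2.INTER_CUBIC) for x in(a,im)])
cv2.imwrite("pics/w23.png",o)
P,ray,c=wpts(im,d,p);print(c)
E
```

```text
t: 1.98
position: [0.4592, -0.1761, 0.2542]
tcp_rot: [3.045, -0.774, -0.001]
wrist_force: [-0.3, -0.3, 0.3]
finger_gap: 0.0853
finger_force: 0.0
[ 0.45924978 -0.17611808  0.25424696] [ 3.04455822e+00 -7.74026186e-01 -5.73367176e-04] [ 0.42912719  0.24764805 -0.18103834  1.91417478  0.05322434  0.98467516
 -1.84469124]
t: 2.78
position: [0.4526, 0.1039, 0.2543]
tcp_rot: [3.045, -0.773, -0.0]
wrist_force: [0.2, -0.2, 0.3]
finger_gap: 0.0859
finger_force: 0.0
[0.45260916 0.10388878 0.25427379] [ 3.04478321e+00 -7.73304870e-01 -2.82728131e-05] [ 0.01178718  0.21470632 -0.38039818  1.96793236  0.09577783  0.97611243
 -2.48268267]
[0.5154409  0.06901469 0.39529777]
```

View pics/w23.png

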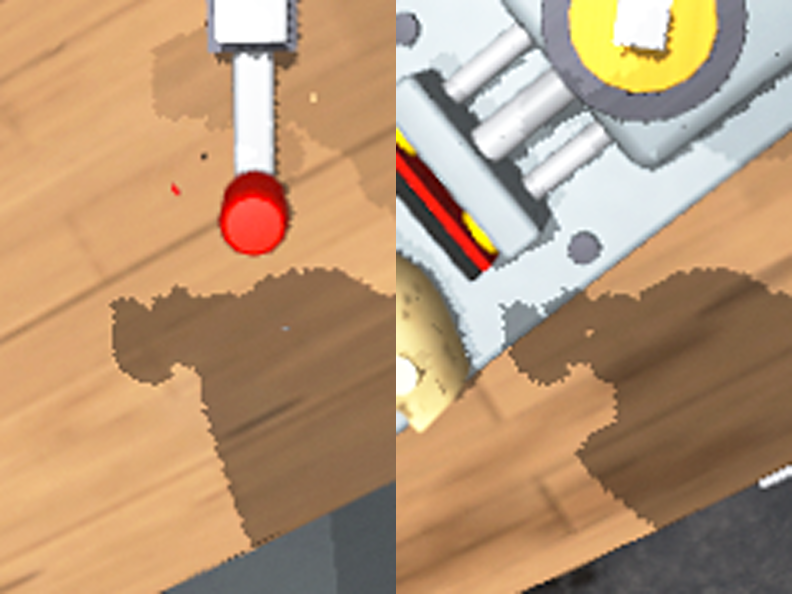

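The left crop shows the knob top at about (276,186) full-frame and the boss top at about (276,125). The right crop shows the shaft top at about (273,127), with its flats a few degrees off the image axes.

```bash
python3 - <<'E'
from h import *
def blob(f,z,seed,thr,lowred=False):
    Z=np.load(f);im,d=Z["im"],Z["d"];P,ray,c=wpts(im,d,Z)
    gb=im.astype(int).min(-1)
    m=((gb>thr)&(abs(P[...,2]+.0017-z)<.008)).astype(np.uint8)
    if lowred: m=lowred_mask(im,P)
    n,l=cv2.connectedComponents(m,connectivity=4);k=l==l[seed[1],seed[0]]
    q=(toplane(ray[k],c,z)[:,:2]*1000).astype(np.float32)
    v,u=np.nonzero(k)
    r=cv2.minAreaRect(q)
    print(f,"px",k.sum(),u.min(),u.max(),v.min(),v.max(),"z",np.median(P[k][:,2]),"mean",q.mean(0),r, "A",np.cov(q.T).round(1).tolist())
    return q,P,im
blob("w2.npz",.070,(276,125),190)
blob("w3.npz",.107,(273,127),190)
for f in("w2.npz",):
    Z=np.load(f);im=Z["im"];P,ray,c=wpts(im,Z["d"],Z);hsv=cv2.cvtColor(im,cv2.COLOR_BGR2HSV)
    red=((hsv[...,0]<8)|(hsv[...,0]>172))&(hsv[...,1]>150)&(P[...,2]>.076)&(im[...,2]>225);red[:150]=0;red[210:]=0
    q=toplane(ray[red],c,.082)[:,:2]*1000;print("knob",red.sum(),q.mean(0),q.min(0),q.max(0))
Z=np.load("w3.npz");im=Z["im"];P,ray,c=wpts(im,Z["d"],Z);hsv=cv2.cvtColor(im,cv2.COLOR_BGR2HSV)
yl=(abs(hsv[...,0].astype(int)-27)<5)&(hsv[...,1]>150);yl[:90]=0;yl[160:]=0;yl[:,:235]=0;yl[:,330:]=0
q=(toplane(ray[yl],c,.079)[:,:2]*1000).astype(np.float32);h=cv2.convexHull(q);print("collar",yl.sum(),cv2.minEnclosingCircle(q),cv2.fitEllipse(h))
g=(im.astype(int).min(-1));print(g[112:142:2,258:290:2]); 
for f in("w2.npz",):
    Z=np.load(f);g=Z["im"].astype(int).min(-1);print(g[100:142:3,258:296:3]);print((wpts(Z["im"],Z["d"],Z)[0][...,2]*1000).astype(int)[100:142:3,258:296:3])
E
```

```text
w2.npz px 453 265 286 112 132 z 0.0682760028889091 mean [ 522.16547 -207.19572] ((522.1512451171875, -207.32081604003906), (20.798343658447266, 20.0423583984375), 61.3358039855957) A [[37.6, 1.4], [1.4, 37.1]]
w3.npz px 233 266 283 118 134 z 0.10535025753566037 mean [513.1109   75.19278] ((512.8908081054688, 75.04545593261719), (14.088933944702148, 13.60692024230957), 54.922828674316406) A [[14.8, 0.0], [0.0, 16.3]]
knob 268 [ 465.60233292 -177.2740823 ] [ 456.68368019 -186.25365504] [ 474.62749692 -168.0927566 ]
collar 1150 ((513.1769409179688, 75.22540283203125), 21.223918914794922) ((513.2505493164062, 75.22061920166016), (41.95977020263672, 42.11031723022461), 44.39090347290039)
[[ 95 103 103 100  99 102  96 101  95 102  99  96 100  97  96  99]
 [ 98 101 101  97 103 102  85 101  96 105 101  97  96  95  98  84]
 [ 99  99  97 102 100  98  76  83  78  80  81  81  77  80  93  94]
 [ 98  99  99 102  95 238 193 154 134  83  78  76  73  77  79  83]
 [ 99  97  98  97  89 255 255 255 255 255 255 254 255  70  78  80]
 [ 96  95  94 104  84 255 255 255 255 255 251 255 235  73  80  82]
 [ 98 
[... 1439 characters left out ...]
 0  31  32  32  33  29  -2  -2  -1   0]
 [ -1  -2   0  -1  31  31  33  32  29  -2   0  -1   0]
 [ -1  -1  34  34  34  34  34  32  33  35  33  -2  -2]
 [  0  -1  34  66  67  67  67  68  69  68  35  -1  -1]
 [ -1  -1  33  67  67  69  68  68  68  67  34  -2  -1]
 [ -2  -1  35  67  67 395  69  68  68  68  33  -1   0]
 [ -1  -2  34  67  67  68  68  68  67  69  35   0  -1]
 [ -1  -1  35  66  67  68  69  68  67  68  35  -2   0]
 [  0  -1  33  67  67  68  68  67  67  69  34  -1  -2]
 [  0   0  33  69  67  68  69  67  69  69  34   0  -2]
 [ -1  -1  33  35  35  34  34  35  34  34  33  -2  -1]
 [  0   0   0   0  29  31  33  32  31   0  -1  -1   0]
 [ -1   0  -1  -1  30  31  31  32  29  -2  -2  -1  -1]]
```

```bash
python3 -m handwheel '[[0.5,-1.32,0,7.1],[0.5,-1.32,0,7.1],[0.5,-1.32,0,7.1],[0.5,-1.32,0,7.1],[0.5,-1.32,0,7.1],[0.5,-1.32,0,7.1],[0.5,-1.32,0,7.1],[0.5,-1.32,0,7.1],[0.5,-1.32,0,7.1],[0.5,-1.32,0,7.1],[0.5,-1.32,0,7.1],[0.5,-1.32,0,7.1]]'
python3 -m handwheel '[[0.5,-1.32,0,7.1],[0.5,-1.32,0,7.1],[0.5,-1.32,0,7.1],[0.5,-1.32,0,7.1],[0.5,-1.32,0,7.1],[0.5,-1.32,0,7.1],[0.5,-1.32,0,7.1],[0.5,-1.32,0,7.1],[0.5,-1.32,0,7.1],[0.5,-1.32,0,7.1],[0.5,-1.32,0,7.1],[0.5,-1.32,0,7.1]]'
python3 -m handwheel '[[0.5,-1.32,0,4.8],[0.5,-1.32,0,4.8],[0,0,0,0],[0,0,0,0],[0,0,0,0]]'
cat > m.py <<'E'
from h import *
import sys
f=sys.argv[1]
s=read_state();print(s["position"],s["tcp_rot"],s["q"])
p=camera_params("wrist");im,d=camera("wrist");np.savez(f,im=im,d=d,**p)
P,ray,c=wpts(im,d,p);print("cam",c);hsv=cv2.cvtColor(im,cv2.COLOR_BGR2HSV)
b=(im.min(-1)>190)&(abs(P[...,2]-.068)<.008)&(np.hypot(P[...,0]-.522,P[...,1]+.207)<.03)
q=(toplane(ray[b],c,.07)[:,:2]*1000).astype(np.float32);print("boss",b.sum(),np.argwhere(b).mean(0),q.mean(0),cv2.minAreaRect(q))
red=((hsv[...,0]<8)|(hsv[...,0]>172))&(hsv[...,1]>150)&(P[...,2]>.076)&(im[...,2]>225)&(np.hypot(P[...,0]-.465,P[...,1]+.177)<.03)
q=toplane(ray[red],c,.082)[:,:2]*1000;print("knob",red.sum(),q.mean(0),(q.min(0)+q.max(0))/2)
E
python3 m.py w4.npz
```

```text
t: 3.83
position: [0.512, -0.0591, 0.254]
tcp_rot: [2.765, 1.49, -0.002]
wrist_force: [-0.1, 0.4, -0.2]
finger_gap: 0.0852
finger_force: 0.0
t: 4.83
position: [0.5708, -0.2178, 0.2536]
tcp_rot: [-1.026, -2.968, 0.004]
wrist_force: [0.1, -0.3, -0.5]
finger_gap: 0.0851
finger_force: 0.0
t: 5.25
position: [0.5815, -0.2401, 0.2539]
tcp_rot: [-0.782, -3.042, 0.0]
wrist_force: [-0.5, -0.3, -0.6]
finger_gap: 0.0856
finger_force: 0.0
[ 0.58147679 -0.24009487  0.25394718] [-7.81601197e-01 -3.04167162e+00  3.14384168e-04] [ 0.82242015  0.58929928 -0.74553241  1.5403123   0.42029069  1.17907155
  1.06607464]
cam [ 0.51827327 -0.20600298  0.39503193]
boss 271 [122.92619926 281.76383764] [ 521.16534 -205.25   ] ((521.9519653320312, -207.11801147460938), (18.783843994140625, 19.004600524902344), 61.38556671142578)
knob 241 [ 465.10143033 -176.72986701] [ 465.04828244 -176.9077743 ]
```

```bash
python3 -m handwheel '[[-2,1.1,-2,0],[-2,1.1,-2,0],[-1.95,1.1,-2,0],[0,0,-3.5,0],[0,0,-3.5,0],[0,0,-3.5,0],[0,0,-1.8,0],[0,0,0,0],[0,0,0,0],[0,0,0,0]]'; python3 -c "
from h import *
s=read_state();print(s['position'],s['tcp_rot'])"
```

```text
t: 6.13
position: [0.5242, -0.2063, 0.0729]
tcp_rot: [0.775, 3.042, -0.0]
wrist_force: [0.1, -0.3, 0.4]
finger_gap: 0.0854
finger_force: 0.0
[ 0.52423994 -0.20630461  0.07293489] [ 7.75392474e-01  3.04195656e+00 -1.41388695e-04]
```

```bash
python3 -m handwheel '[[-0.2,-0.08,-1.2,0],[0,0,-1.2,0],[0,0,-0.7,0],[0,0,0,0],[0,0,0,0]]'; python3 -c "
from h import *
s=read_state();print(s['position'],s['tcp_rot'],s['wrist_force'])"
```

```text
t: 6.55
position: [0.5207, -0.2071, 0.0397]
tcp_rot: [-0.776, -3.043, -0.0]
wrist_force: [-0.3, -0.1, 0.7]
finger_gap: 0.0852
finger_force: 0.0
[ 0.52068161 -0.20713336  0.03974855] [-7.75746306e-01 -3.04321147e+00 -2.85335162e-04] [-0.34768122 -0.1046461   0.74285278]
```

```bash
python3 -m handwheel '[[0.1,0,0.2,0],[0,0,0,0]]'; python3 -m handwheel '[[0,0,0,0],[0,0,0,0],[0,0,0,0],[0,0,0,0],[0,0,0,0],[0,0,0,0],[0,0,0,0],[0,0,0,0]]' 0; python3 -c "
from h import *
s=read_state();print(s['position'],s['tcp_rot'],s['wrist_force'],s['moment'])"
```

```text
t: 6.72
position: [0.5229, -0.2073, 0.043]
tcp_rot: [0.776, 3.043, 0.0]
wrist_force: [0.2, -0.1, 0.3]
finger_gap: 0.0854
finger_force: 0.0
t: 7.38
position: [0.5222, -0.2073, 0.0424]
tcp_rot: [0.776, 3.044, -0.0]
wrist_force: [-0.4, 0.5, 2.9]
finger_gap: 0.0209
finger_force: 59.2
[ 0.52221066 -0.20732296  0.0424233 ] [ 7.75851061e-01  3.04400560e+00 -1.32082547e-04] [-0.407873    0.48632619  2.87551354] [-0.09290907  0.09981565  0.01100435]
```

```bash
python3 -m handwheel '[[0,0,2,0],[0,0,3.5,0],[0,0,3.5,0],[0,0,3,0],[0,0,1,0],[0,2,0,-0.8],[-0.1,3.5,0,-0.8],[-0.1,3.5,0,-0.8],[-0.1,3.5,0,-0.8],[-0.1,3.5,0,-0.8],[-0.1,3.5,0,-0.8],[-0.1,3.5,0,-0.8]]'; python3 -m handwheel '[[-0.1,2.5,0,-0.8],[-0.1,1.5,0,0],[-0.1,1,0,0],[-0.1,0.2,0,0],[0,0,0,0],[0,0,0,0],[0,0,0,0]]';  python3 -c "
from h import *
s=read_state();print(s['position'],s['tcp_rot'],s['wrist_force'],s['moment'],s['q'])
im,d,K,R,t=cam('scene');cv2.imwrite('pics/s1.png',cv2.resize(im[150:290,200:340],None,fx=4,fy=4,interpolation=cv2.INTER_CUBIC))"
```

```text
t: 8.38
position: [0.5148, 0.0239, 0.171]
tcp_rot: [-0.925, -3.0, 0.001]
wrist_force: [1.1, -0.1, -3.6]
finger_gap: 0.0211
finger_force: 59.6
t: 8.97
position: [0.5121, 0.0728, 0.1719]
tcp_rot: [-0.948, -2.995, 0.002]
wrist_force: [0.3, 0.3, -2.3]
finger_gap: 0.0209
finger_force: 59.4
[0.51214968 0.07283135 0.17190878] [-9.4838049e-01 -2.9947446e+00  1.6950575e-03] [ 0.26276798  0.27190306 -2.34126922] [ 0.0296416  -0.01314431  0.06525116] [ 0.36824524  0.50593294 -0.76527824  1.90579934  0.4415983   0.90605279
  0.3428292 ]
```

View pics/s1.png

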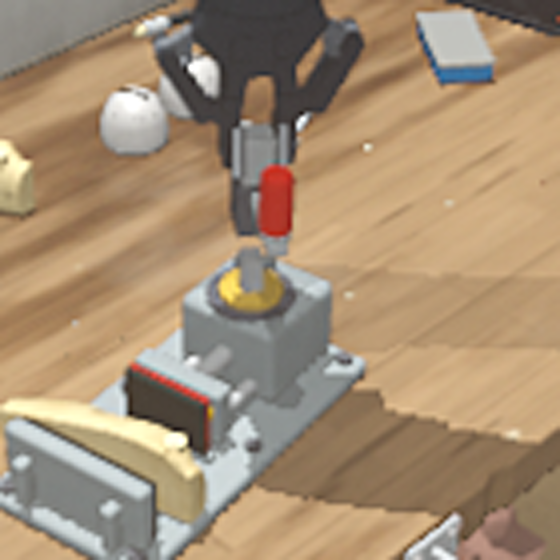

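The crank is held upright, hanging just above the shaft in the crop (knob at (276,200), shaft top at (252,255)).

```bash
python3 -m handwheel '[[0.1,0.22,-0.6,0],[0,0,-0.6,0],[0,0,-0.4,0],[0,0,0,0],[0,0,0,0],[0,0,0,0]]';  python3 -c "
from h import *
s=read_state();print(s['position'],s['tcp_rot'],s['wrist_force'],s['moment'])"
```

```text
t: 9.52
position: [0.5131, 0.0769, 0.1563]
tcp_rot: [-0.945, -2.996, -0.0]
wrist_force: [0.6, 0.0, -3.8]
finger_gap: 0.0209
finger_force: 59.6
[0.51313761 0.07693632 0.15629079] [-9.44716452e-01 -2.99616899e+00 -7.93925515e-05] [ 0.58025505  0.04111186 -3.83024607] [-0.00319533 -0.03480195 -0.0670694 ]
```

```bash
for i in 1 2 3; do python3 -m handwheel '[[0,0,0,0]]' | grep pos; done
```

```text
position: [0.5133, 0.077, 0.1565]
position: [0.5132, 0.0769, 0.1565]
position: [0.5132, 0.0769, 0.1565]
```

```bash
python3 -m handwheel '[[0,-0.18,-0.2,0],[0,0,-0.2,0],[0,0,0,0],[0,0,0,0],[0,0,0,0],[0,0,0,0]]'; python3 -m handwheel '[[0,0,-0.15,0],[0,0,-0.15,0],[0,0,-0.1,0],[0,0,0,0],[0,0,0,0],[0,0,0,0],[0,0,0,0]]'
```

```text
t: 10.27
position: [0.5131, 0.0752, 0.1523]
tcp_rot: [0.945, 2.996, 0.0]
wrist_force: [0.3, 0.9, -2.5]
finger_gap: 0.0212
finger_force: 59.6
t: 10.85
position: [0.5131, 0.0751, 0.1483]
tcp_rot: [0.945, 2.996, 0.0]
wrist_force: [0.1, -0.5, -2.6]
finger_gap: 0.0213
finger_force: 59.6
```

```bash
python3 -m handwheel '[[0,0,-0.15,0],[0,0,-0.15,0],[0,0,-0.1,0],[0,0,0,0],[0,0,0,0],[0,0,0,0],[0,0,0,0]]'; python3 -c "
from h import *
s=read_state();print(s['wrist_force'],s['moment'])"
```

```text
t: 11.43
position: [0.5131, 0.0752, 0.1443]
tcp_rot: [0.945, 2.996, 0.0]
wrist_force: [1.6, 0.5, -3.6]
finger_gap: 0.0207
finger_force: 59.6
[ 1.64922938  0.51129617 -3.64379637] [ 0.07933565 -0.04141306  0.0134875 ]
```

```bash
python3 -m handwheel '[[0,0,-0.2,0],[0,0,-0.3,0],[0,0,-0.3,0],[0,0,-0.2,0],[0,0,0,0],[0,0,0,0],[0,0,0,0]]'; python3 -m handwheel '[[0,0,-0.3,0],[0,0,-0.3,0],[0,0,-0.2,0],[0,0,-0.1,0],[0,0,0,0],[0,0,0,0],[0,0,0,0]]'
```

```text
t: 12.02
position: [0.5131, 0.0752, 0.1343]
tcp_rot: [-0.945, -2.996, -0.0]
wrist_force: [0.4, 0.6, -3.4]
finger_gap: 0.0211
finger_force: 59.5
t: 12.6
position: [0.5131, 0.0752, 0.1252]
tcp_rot: [0.945, 2.996, 0.0]
wrist_force: [0.7, 2.0, -3.5]
finger_gap: 0.0214
finger_force: 59.4
```

```bash
python3 -m handwheel '[[0,0,-0.1,0],[0,0,-0.1,0],[0,0,-0.05,0],[0,0,0,0],[0,0,0,0],[0,0,0,0]]'; python3 -m handwheel '[[0,0,-0.1,0],[0,0,-0.05,0],[0,0,0,0],[0,0,0,0],[0,0,0,0]]'
```

```text
t: 13.1
position: [0.5132, 0.0752, 0.1228]
tcp_rot: [0.945, 2.996, 0.0]
wrist_force: [0.3, 2.3, -3.4]
finger_gap: 0.0208
finger_force: 59.6
t: 13.52
position: [0.5132, 0.0753, 0.1214]
tcp_rot: [0.944, 2.996, 0.0]
wrist_force: [0.4, 2.0, 0.9]
finger_gap: 0.021
finger_force: 60.1
```

```bash
python3 -m handwheel '[[0,0,-0.05,0],[0,0,0,0],[0,0,0,0]]'; python3 -m handwheel '[[0,0,0,0],[0,0,0,0],[0,0,0,0],[0,0,0,0],[0,0,0,0],[0,0,0,0]]' 75; python3 -m handwheel '[[0,0,3,0],[0,0,3,0],[0,0,3,0],[0,0,0,0],[0,0,0,0],[0,0,0,0]]'; python3 - <<'E'
from h import *
s=read_state();print(s["position"],s["tcp_rot"],s["q"])
for n in("top","scene"):
    im,d,K,R,t=cam(n);np.savez(n+"1.npz",im=im,d=d,K=K,R=R,t=t)
p=camera_params("wrist");im,d=camera("wrist");np.savez("w5.npz",im=im,d=d,**p)
P,ray,c=wpts(im,d,p);print("cam",c);hsv=cv2.cvtColor(im,cv2.COLOR_BGR2HSV)
red=((hsv[...,0]<8)|(hsv[...,0]>172))&(hsv[...,1]>150)&(P[...,2]>.13)&(np.hypot(P[...,0]-.513,P[...,1]-.075)<.1)
if red.sum(): q=P[red];print("knob w",red.sum(),q.mean(0),q.min(0),q.max(0))
cv2.imwrite("pics/w5.png",im)
S=np.load("top1.npz");P=pts(S["d"],S["K"],S["R"],S["t"]);h=cv2.cvtColor(S["im"],cv2.COLOR_BGR2HSV)
red=((h[...,0]<8)|(h[...,0]>172))&(h[...,1]>150)&(P[...,2]>.12)&(np.hypot(P[...,0]-.513,P[...,1]-.075)<.1)
if red.sum():print("knob top",red.sum(),P[red].mean(0))
E
```

```text
t: 13.77
position: [0.5132, 0.0753, 0.1214]
tcp_rot: [0.944, 2.996, -0.0]
wrist_force: [-0.6, 2.1, 5.4]
finger_gap: 0.0212
finger_force: 60.8
t: 14.27
position: [0.513, 0.0749, 0.1207]
tcp_rot: [-0.945, -2.996, 0.0]
wrist_force: [-0.5, -0.5, 0.0]
finger_gap: 0.0638
finger_force: 0.0
t: 14.77
position: [0.5127, 0.0747, 0.2102]
tcp_rot: [-0.945, -2.996, 0.001]
wrist_force: [-0.5, -0.5, -0.2]
finger_gap: 0.0642
finger_force: 0.0
[0.51269081 0.07468521 0.21024108] [-9.45011218e-01 -2.99567811e+00  1.16631800e-03] [ 0.39630422  0.45669518 -0.79991818  1.87028339  0.39140142  0.97918803
  0.3835733 ]
cam [0.45325839 0.1154549  0.35069596]
knob w 945 [0.45954471 0.11197944 0.1603076 ] [0.44943616 0.10157639 0.15287628] [0.46992418 0.1221887  0.35069596]
knob top 6 [0.45704573 0.11444835 0.16110381]
```

View pics/w5.png

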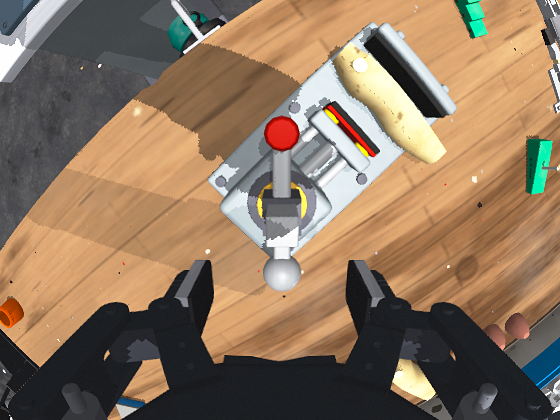

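The wrist view confirms that the crank is home, with the knob top at z≈0.160. The knob is at (281,133), and the shaft collar is at (282,203) under the boss. The pad is at about (352,130) and the last at (395,110). Next I'll work out the knob rows and the jaw's current place.

```bash
python3 - <<'E'
from h import *
Z=np.load("w3.npz");im=Z["im"];P,ray,c=wpts(im,Z["d"],Z);P=P+[0,0,.0016];hsv=cv2.cvtColor(im,cv2.COLOR_BGR2HSV)
S=np.array([.5131,.0751])
r=np.hypot(P[...,0]-S[0],P[...,1]-S[1])
m=(abs(P[...,2]-.074)<.003)&(r<.06)
rc=cv2.minAreaRect((P[m][:,:2]*1000).astype(np.float32));print(rc)
best=rc[2]
for a in(best,best+90,best-90,best+180):
    yv=np.array([np.cos(np.radians(a)),np.sin(np.radians(a))])
    if yv[1]>.7: break
print("vice y dir",a,yv)
L=(P[...,:2]-S)@yv; X=(P[...,:2]-S)@np.array([yv[1],-yv[0]])
red=((hsv[...,0]<8)|(hsv[...,0]>172))&(hsv[...,1]>150)&(L>.05)&(L<.15)&(abs(X)<.05)
print("red plate",red.sum(),P[red].mean(0),np.percentile(L[red],[2,50,98]))
blk=(im.max(-1)<70)&(abs(X)<.03)&(L>.06)&(L<.14)&(P[...,2]>.035);print("black",blk.sum(),np.percentile(L[blk],[2,50,98]) if blk.any() else 0)
wood=(abs(hsv[...,0].astype(int)-22)<6)&(hsv[...,1]>60)&(P[...,2]>.03)&(L>.08)&(L<.17);print("last",np.percentile(L[wood],[2,50,98]))
fj=(P[...,2]>.055)&(P[...,2]<.068)&(L>.15)&(L<.2)&(abs(X)<.05);print("jaw",fj.sum(),np.percentile(L[fj],[2,50,98]))
th=np.radians(145.2-9*np.arange(0,101))
p=6.5*np.c_[np.cos(th),np.sin(th)];dd=np.diff(p,axis=0).round(2)
for k in range(0,40,12): print(145.2-9*k,"["+",".join(f"[{x:.2f},{y:.2f},0,0]" for x,y in dd[k:k+12])+"]")
E
```

```text
((514.2952270507812, 68.12234497070312), (73.6537857055664, 75.7206802368164), 9.976649284362793)
vice y dir 99.9766492843628 [-0.17324681  0.98487844]
red plate 356 [0.49729025 0.16403591 0.05711931] [0.08852118 0.08972926 0.09323282]
black 11071 [0.06349864 0.0801779  0.09547835]
last [0.08927114 0.12902791 0.14842597]
jaw 1533 [0.150587   0.17708468 0.18815246]
145.2 [[0.65,0.79,0,0],[0.76,0.68,0,0],[0.86,0.55,0,0],[0.93,0.41,0,0],[0.99,0.26,0,0],[1.01,0.10,0,0],[1.02,-0.06,0,0],[1.00,-0.22,0,0],[0.95,-0.37,0,0],[0.88,-0.51,0,0],[0.79,-0.65,0,0],[0.68,-0.76,0,0]]
37.19999999999999 [[0.55,-0.86,0,0],[0.41,-0.93,0,0],[0.26,-0.99,0,0],[0.10,-1.01,0,0],[-0.06,-1.02,0,0],[-0.22,-1.00,0,0],[-0.37,-0.95,0,0],[-0.51,-0.88,0,0],[-0.65,-0.79,0,0],[-0.76,-0.68,0,0],[-0.86,-0.55,0,0],[-0.93,-0.41,0,0]]
-70.80000000000001 [[-0.99,-0.26,0,0],[-1.01,-0.10,0,0],[-1.02,0.06,0,0],[-1.00,0.22,0,0],[-0.95,0.37,0,0],[-0.88,0.51,0,0],[-0.79,0.65,0,0],[-0.68,0.76,0,0],[-0.55,0.86,0,0],[-0.41,0.93,0,0],[-0.26,0.99,0,0],[-0.10,1.01,0,0]]
-178.8 [[0.06,1.02,0,0],[0.22,1.00,0,0],[0.37,0.95,0,0],[0.51,0.88,0,0],[0.65,0.79,0,0],[0.76,0.68,0,0],[0.86,0.55,0,0],[0.93,0.41,0,0],[0.99,0.26,0,0],[1.01,0.10,0,0],[1.02,-0.06,0,0],[1.00,-0.22,0,0]]
```

```bash
python3 -m handwheel '[[-1.3,0.9,0,0],[-2,1.4,0,0],[-2,1.4,0,0],[0,0,0,0],[0,0,0,0],[0,0,0,0]]' 60; python3 -c "
from h import *
print(read_state()['position'])"
```

```text
t: 15.42
position: [0.4603, 0.1116, 0.2104]
tcp_rot: [-0.945, -2.996, 0.001]
wrist_force: [0.3, -0.4, -0.2]
finger_gap: 0.0509
finger_force: 0.0
[0.46028323 0.1116375  0.21037351]
```

```bash
python3 -m handwheel '[[-0.06,0.06,-2,0],[0,0,-2.5,0],[0,0,-2.5,0],[0,0,-1.2,0],[0,0,0,0],[0,0,0,0],[0,0,0,0],[0,0,0,0]]';python3 -m handwheel '[[0,0,0,0],[0,0,0,0],[0,0,0,0],[0,0,0,0],[0,0,0,0]]' 0; python3 -c "
from h import *
s=read_state();print(s['position'],s['q'],s['wrist_force'],s['moment'])"
```

```text
t: 16.08
position: [0.4606, 0.113, 0.13]
tcp_rot: [0.945, 2.994, 0.002]
wrist_force: [0.6, 0.1, 1.0]
finger_gap: 0.0515
finger_force: 0.0
t: 16.5
position: [0.4598, 0.1129, 0.1293]
tcp_rot: [0.944, 2.996, 0.001]
wrist_force: [-0.4, 0.1, 5.7]
finger_gap: 0.0203
finger_force: 58.5
[0.45977211 0.1129408  0.12926134] [ 0.27230403  0.50668031 -0.75283467  2.04291963  0.49362911  0.77628776
  0.17971173] [-0.4140436   0.08281238  5.72059094] [-0.04056846  0.16167145 -0.01181269]
```

```bash
cat > f.py <<'E'
from h import *
s=read_state();p=s["position"];r=p[:2]-[.5131,.0751];a=np.arctan2(r[1],r[0]);F=s["wrist_force"]
tg=np.array([np.sin(a),-np.cos(a)]) # clockwise
print("t",round(s["t"],2),"ang",np.degrees(a).round(1),"rad",(np.hypot(*r)*1000).round(1),"z",p[2].round(4),"Ft",-(F[:2]@tg).round(2),"Fr",(F[:2]@r/np.hypot(*r)).round(2),"Fz",F[2].round(1),"q",s["q"].round(2))
E
python3 -m handwheel '[[0.3,0.37,0,0],[0.35,0.42,0,0],[0.76,0.68,0,0],[0.86,0.55,0,0],[0.93,0.41,0,0],[0.99,0.26,0,0],[1.01,0.10,0,0],[1.02,-0.06,0,0],[1.00,-0.22,0,0],[0.95,-0.37,0,0],[0.88,-0.51,0,0],[0.79,-0.65,0,0]]'; python3 f.py
```

```text
t: 17.5
position: [0.5574, 0.1244, 0.1293]
tcp_rot: [-0.942, -2.995, -0.002]
wrist_force: [-4.2, 3.3, 5.8]
finger_gap: 0.0205
finger_force: 59.1
t 17.5 ang 48.1 rad 66.3 z 0.1293 Ft 5.3 Fr -0.35 Fz 5.8 q [ 0.22  0.65 -0.71  1.8   0.52  0.9   0.24]
```

```bash
python3 -m handwheel '[[0.68,-0.76,0,0],[0.55,-0.86,0,0],[0.41,-0.93,0,0],[0.26,-0.99,0,0],[0.10,-1.01,0,0],[-0.06,-1.02,0,0],[-0.22,-1.00,0,0],[-0.37,-0.95,0,0],[-0.51,-0.88,0,0],[-0.65,-0.79,0,0],[-0.76,-0.68,0,0],[-0.86,-0.55,0,0]]'; python3 f.py; python3 -m handwheel '[[-0.93,-0.41,0,0],[-0.99,-0.26,0,0],[-1.01,-0.10,0,0],[-1.02,0.06,0,0],[-1.00,0.22,0,0],[-0.95,0.37,0,0],[-0.88,0.51,0,0],[-0.79,0.65,0,0],[-0.68,0.76,0,0],[-0.55,0.86,0,0],[-0.41,0.93,0,0],[-0.26,0.99,0,0]]'; python3 f.py;
```

```text
t: 18.5
position: [0.5454, 0.0196, 0.1295]
tcp_rot: [0.943, 2.993, 0.007]
wrist_force: [3.8, 4.0, 0.7]
finger_gap: 0.0202
finger_force: 58.5
t 18.5 ang -59.8 rad 64.3 z 0.1295 Ft 5.32 Fr -1.58 Fz 0.7 q [ 0.42  0.61 -0.72  1.87  0.51  0.86  0.41]
t: 19.5
position: [0.4494, 0.0625, 0.1292]
tcp_rot: [0.947, 2.994, -0.004]
wrist_force: [0.7, -4.8, 6.8]
finger_gap: 0.0208
finger_force: 59.4
t 19.5 ang -168.8 rad 64.9 z 0.1292 Ft 4.85 Fr 0.2 Fz 6.8 q [ 0.39  0.48 -0.76  2.09  0.49  0.75  0.27]
```

```bash
python3 -m handwheel '[[-0.10,1.01,0,0],[0.06,1.02,0,0],[0.22,1.00,0,0],[0.37,0.95,0,0],[0.51,0.88,0,0],[0.65,0.79,0,0],[0.76,0.68,0,0],[0.86,0.55,0,0],[0.93,0.41,0,0],[0.99,0.26,0,0],[1.01,0.10,0,0],[1.02,-0.06,0,0]]'; python3 f.py; python3 -m handwheel '[[1.00,-0.22,0,0],[0.95,-0.37,0,0],[0.88,-0.51,0,0],[0.79,-0.65,0,0],[0.68,-0.76,0,0],[0.55,-0.86,0,0],[0.41,-0.93,0,0],[0.26,-0.99,0,0],[0.10,-1.01,0,0],[-0.06,-1.02,0,0],[-0.22,-1.00,0,0],[-0.37,-0.95,0,0]]'; python3 f.py;
```

```text
t: 20.5
position: [0.5208, 0.1411, 0.1292]
tcp_rot: [-0.942, -2.995, 0.001]
wrist_force: [-4.9, 0.7, 9.6]
finger_gap: 0.0203
finger_force: 59.9
t 20.5 ang 83.4 rad 66.4 z 0.1292 Ft 4.99 Fr 0.14 Fz 9.6 q [ 0.2   0.6  -0.73  1.88  0.52  0.86  0.17]
t: 21.5
position: [0.5727, 0.0494, 0.1295]
tcp_rot: [0.942, 2.995, 0.007]
wrist_force: [2.2, 4.4, 2.5]
finger_gap: 0.0203
finger_force: 59.0
t 21.5 ang -23.3 rad 64.9 z 0.1295 Ft 4.94 Fr 0.31 Fz 2.5 q [ 0.36  0.65 -0.71  1.79  0.53  0.89  0.37]
```

```bash
python3 -m handwheel '[[-0.51,-0.88,0,0],[-0.65,-0.79,0,0],[-0.76,-0.68,0,0],[-0.86,-0.55,0,0],[-0.93,-0.41,0,0],[-0.99,-0.26,0,0],[-1.01,-0.10,0,0]]'; python3 f.py; python3 -m handwheel '[[-1.02,0.06,0,0],[-1.00,0.22,0,0],[-0.95,0.37,0,0]]'; python3 f.py;
```

```text
t: 22.08
position: [0.5169, 0.0113, 0.1297]
tcp_rot: [0.943, 2.991, 0.006]
wrist_force: [6.8, 2.3, -0.9]
finger_gap: 0.0206
finger_force: 58.8
t 22.08 ang -86.6 rad 63.9 z 0.1297 Ft 6.87 Fr -1.85 Fz -0.9 q [ 0.46  0.57 -0.73  1.94  0.51  0.82  0.41]
t: 22.33
position: [0.4879, 0.0164, 0.1297]
tcp_rot: [0.944, 2.989, 0.004]
wrist_force: [8.9, -2.4, -1.4]
finger_gap: 0.0203
finger_force: 58.8
t 22.33 ang -113.2 rad 63.9 z 0.1297 Ft 9.15 Fr -1.37 Fz -1.4 q [ 0.47  0.52 -0.75  2.01  0.5   0.79  0.39]
```

```bash
python3 -m handwheel '[[0,0,0,0],[0,0,0,0],[0,0,0,0],[0,0,0,0]]'; python3 f.py; python3 - <<'E'
from h import *
Z=np.load("w3.npz")
for n in("top","scene"):
    im,d,K,R,t=cam(n);np.savez(n+"2.npz",im=im,d=d,K=K,R=R,t=t)
    cv2.imwrite(f"pics/{n}2.png",cv2.resize(im[195:275,180:290] if n=="top" else im[150:300,190:310],None,fx=6 if n=="top" else 4,fy=6 if n=="top" else 4,interpolation=cv2.INTER_CUBIC))
E
```

```text
t: 22.67
position: [0.4864, 0.0169, 0.1294]
tcp_rot: [0.945, 2.993, 0.002]
wrist_force: [5.6, -1.3, 3.3]
finger_gap: 0.0198
finger_force: 59.5
t 22.67 ang -114.7 rad 64.0 z 0.1294 Ft 5.62 Fr -1.14 Fz 3.3 q [ 0.47  0.52 -0.75  2.01  0.5   0.79  0.39]
```

View pics/scene2.png

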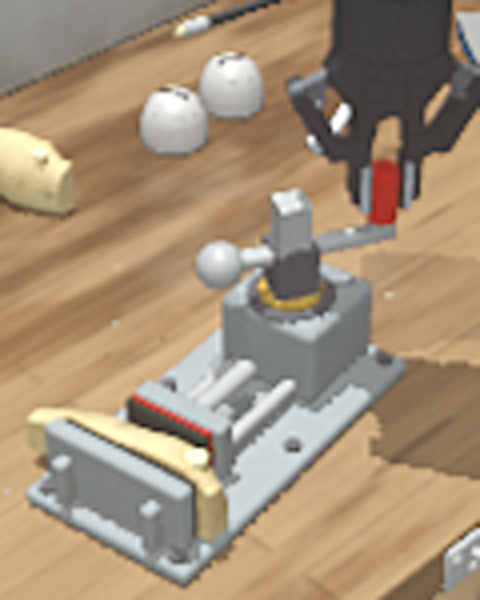

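The scene crop shows the last nearly parallel to, and against, the fixed jaw, with the red/black pad touching it (at about (170,420)). The knob is at (383,190) in the fingers. I'll feel the torque in small steps.

```bash
python3 -m handwheel '[[-0.21,0.10,0,0],[-0.21,0.10,0,0]]'; python3 f.py; python3 -m handwheel '[[-0.21,0.11,0,0],[-0.20,0.11,0,0]]'; python3 f.py
```

```text
t: 22.93
position: [0.4833, 0.0185, 0.1296]
tcp_rot: [0.945, 2.991, 0.003]
wrist_force: [9.9, -3.2, 0.3]
finger_gap: 0.0205
finger_force: 59.2
t 22.93 ang -117.7 rad 64.0 z 0.1296 Ft 10.29 Fr -1.79 Fz 0.3 q [ 0.47  0.52 -0.75  2.02  0.5   0.78  0.38]
t: 23.1
position: [0.4794, 0.0206, 0.1296]
tcp_rot: [0.944, 2.991, 0.003]
wrist_force: [11.1, -3.4, 0.1]
finger_gap: 0.0208
finger_force: 59.1
t 23.1 ang -121.8 rad 64.1 z 0.1296 Ft 11.21 Fr -2.89 Fz 0.1 q [ 0.47  0.51 -0.75  2.03  0.5   0.78  0.38]
```

The drag while moving is about 11 N, or 0.68 N m, slightly over the aim. I'll ease back through the play and about 0.1 rad beyond, feeling for contact.

```bash
python3 -m handwheel '[[0,0,0,0],[0,0,0,0],[0,0,0,0]]'; python3 f.py; python3 -m handwheel '[[0.19,-0.12,0,0],[0.20,-0.11,0,0],[0.20,-0.10,0,0],[0.20,-0.09,0,0]]'; python3 f.py; python3 -m handwheel '[[0.21,-0.09,0,0]]'; python3 f.py;python3 -m handwheel '[[0.21,-0.08,0,0]]'; python3 f.py
```

```text
t: 23.35
position: [0.4791, 0.0208, 0.1295]
tcp_rot: [0.944, 2.991, 0.003]
wrist_force: [8.6, -2.6, 0.7]
finger_gap: 0.0203
finger_force: 59.2
t 23.35 ang -122.1 rad 64.1 z 0.1295 Ft 8.7 Fr -2.34 Fz 0.7 q [ 0.47  0.51 -0.75  2.03  0.5   0.78  0.38]
t: 23.68
position: [0.4844, 0.0178, 0.1292]
tcp_rot: [-0.944, -2.996, -0.001]
wrist_force: [0.4, 0.7, 8.7]
finger_gap: 0.0206
finger_force: 60.0
t 23.68 ang -116.6 rad 64.1 z 0.1292 Ft 0.04 Fr -0.77 Fz 8.7 q [ 0.47  0.52 -0.75  2.02  0.5   0.79  0.39]
t: 23.77
position: [0.4863, 0.0168, 0.1291]
tcp_rot: [-0.944, -2.996, -0.001]
wrist_force: [0.3, 0.5, 8.7]
finger_gap: 0.0206
finger_force: 60.1
t 23.77 ang -114.7 rad 64.1 z 0.1291 Ft 0.05 Fr -0.53 Fz 8.7 q [ 0.47  0.53 -0.75  2.01  0.5   0.79  0.39]
t: 23.85
position: [0.4883, 0.016, 0.1291]
tcp_rot: [-0.944, -2.996, -0.0]
wrist_force: [-0.6, 0.3, 9.3]
finger_gap: 0.0208
finger_force: 60.1
t 23.85 ang -112.7 rad 64.1 z 0.1291 Ft -0.72 Fr -0.07 Fz 9.3 q [ 0.47  0.53 -0.75  2.01  0.5   0.8   0.39]
```

```bash
python3 -m handwheel '[[0.21,-0.07,0,0]]'; python3 f.py; python3 -m handwheel '[[0.21,-0.07,0,0]]'; python3 f.py;python3 -m handwheel '[[0,0,0,0],[0,0,0,0]]'; python3 f.py
```

```text
t: 23.93
position: [0.4903, 0.0152, 0.1291]
tcp_rot: [-0.944, -2.996, -0.0]
wrist_force: [-0.7, 0.4, 9.0]
finger_gap: 0.0204
finger_force: 60.2
t 23.93 ang -110.8 rad 64.1 z 0.1291 Ft -0.82 Fr -0.08 Fz 9.0 q [ 0.47  0.53 -0.74  2.    0.5   0.8   0.39]
t: 24.02
position: [0.4923, 0.0145, 0.1291]
tcp_rot: [-0.944, -2.995, 0.0]
wrist_force: [-1.6, 0.4, 9.8]
finger_gap: 0.0205
finger_force: 60.2
t 24.02 ang -108.9 rad 64.1 z 0.1291 Ft -1.65 Fr 0.14 Fz 9.8 q [ 0.47  0.54 -0.74  2.    0.5   0.8   0.4 ]
t: 24.18
position: [0.4926, 0.0144, 0.1292]
tcp_rot: [-0.945, -2.996, -0.0]
wrist_force: [0.8, -0.8, 9.0]
finger_gap: 0.0203
finger_force: 60.1
t 24.18 ang -108.7 rad 64.1 z 0.1292 Ft 1.01 Fr 0.52 Fz 9.0 q [ 0.47  0.54 -0.74  2.    0.5   0.8   0.4 ]
```

```bash
python3 -m handwheel '[[0.21,-0.06,0,0]]'; python3 f.py; python3 -m handwheel '[[0.22,-0.06,0,0]]'; python3 f.py;python3 -m handwheel '[[0.22,-0.05,0,0]]'; python3 f.py
```

```text
t: 24.27
position: [0.4941, 0.0139, 0.1291]
tcp_rot: [-0.944, -2.995, 0.001]
wrist_force: [-1.0, -0.4, 10.8]
finger_gap: 0.0208
finger_force: 60.2
t 24.27 ang -107.3 rad 64.1 z 0.1291 Ft -0.85 Fr 0.63 Fz 10.8 q [ 0.47  0.54 -0.74  1.99  0.5   0.8   0.4 ]
t: 24.35
position: [0.4963, 0.0132, 0.1291]
tcp_rot: [-0.944, -2.995, 0.001]
wrist_force: [-0.6, -0.2, 10.2]
finger_gap: 0.0208
finger_force: 60.2
t 24.35 ang -105.2 rad 64.1 z 0.1291 Ft -0.51 Fr 0.3 Fz 10.2 q [ 0.47  0.54 -0.74  1.99  0.5   0.81  0.4 ]
t: 24.43
position: [0.4985, 0.0126, 0.1291]
tcp_rot: [-0.944, -2.995, 0.001]
wrist_force: [-1.1, 0.1, 10.1]
finger_gap: 0.0208
finger_force: 60.2
t 24.43 ang -103.2 rad 64.2 z 0.1291 Ft -1.11 Fr 0.2 Fz 10.1 q [ 0.47  0.54 -0.74  1.98  0.5   0.81  0.4 ]
```

```bash
python3 -m handwheel '[[-0.22,0.05,0,0],[-0.22,0.06,0,0],[-0.21,0.06,0,0],[-0.21,0.07,0,0]]'; python3 f.py; python3 -m handwheel '[[-0.21,0.07,0,0]]'; python3 f.py;python3 -m handwheel '[[-0.21,0.08,0,0]]'; python3 f.py
```

```text
t: 24.77
position: [0.4929, 0.0144, 0.1295]
tcp_rot: [0.944, 2.992, 0.003]
wrist_force: [7.6, -2.1, 1.8]
finger_gap: 0.0204
finger_force: 59.3
t 24.77 ang -108.4 rad 64.0 z 0.1295 Ft 7.91 Fr -0.37 Fz 1.8 q [ 0.47  0.53 -0.74  2.    0.5   0.79  0.39]
t: 24.85
position: [0.4909, 0.0151, 0.1295]
tcp_rot: [0.944, 2.992, 0.003]
wrist_force: [8.9, -1.7, 1.0]
finger_gap: 0.0202
finger_force: 59.3
t 24.85 ang -110.3 rad 64.0 z 0.1295 Ft 8.97 Fr -1.48 Fz 1.0 q [ 0.47  0.53 -0.74  2.    0.5   0.79  0.39]
t: 24.93
position: [0.4889, 0.0159, 0.1295]
tcp_rot: [0.944, 2.992, 0.003]
wrist_force: [8.6, -2.1, 2.5]
finger_gap: 0.0204
finger_force: 59.2
t 24.93 ang -112.3 rad 64.0 z 0.1295 Ft 8.74 Fr -1.32 Fz 2.5 q [ 0.47  0.53 -0.75  2.01  0.5   0.79  0.39]
```

```bash
python3 -m handwheel '[[-0.10,0.05,0,0]]'; python3 f.py; python3 -m handwheel '[[0,0,0,0],[0,0,0,0],[0,0,0,0]]'; python3 f.py; python3 -m handwheel '[[0,0,0,0],[0,0,0,0],[0,0,0,0],[0,0,0,0],[0,0,0,0]]' 60; python3 f.py; python3 -m handwheel '[[0,0,2,0],[0,0,3,0],[0,0,4,0],[0,0,4,0],[0,0,0,0],[0,0,0,0],[0,0,0,0],[0,0,0,0]]'; python3 - <<'E'
from h import *
im,d,K,R,t=cam('scene');a=cv2.resize(im[150:300,190:310],None,fx=3,fy=3,interpolation=cv2.INTER_CUBIC)
p=camera_params("wrist");w,d=camera('wrist');P,ray,c=wpts(w,d,p);hsv=cv2.cvtColor(w,cv2.COLOR_BGR2HSV)
red=((hsv[...,0]<8)|(hsv[...,0]>172))&(hsv[...,1]>150)&(P[...,2]>.154)&(P[...,2]<.17)&(np.hypot(P[...,0]-.513,P[...,1]-.075)<.1)
q=np.median(P[red],0);print("knob",q,np.degrees(np.arctan2(q[1]-.0751,q[0]-.5131)))
o=np.zeros((450,360+430,3),np.uint8);o[:,:360]=a;o[:322,360:]=cv2.resize(w,(430,322));cv2.imwrite("pics/end.png",o)
E
```

```text
t: 25.02
position: [0.4878, 0.0163, 0.1295]
tcp_rot: [0.944, 2.992, 0.002]
wrist_force: [8.0, -2.7, 1.9]
finger_gap: 0.0205
finger_force: 59.3
t 25.02 ang -113.3 rad 64.0 z 0.1295 Ft 8.39 Fr -0.7 Fz 1.9 q [ 0.47  0.53 -0.75  2.01  0.5   0.79  0.39]
t: 25.27
position: [0.4877, 0.0164, 0.1295]
tcp_rot: [0.944, 2.992, 0.002]
wrist_force: [7.9, -1.1, 2.9]
finger_gap: 0.0204
finger_force: 59.3
t 25.27 ang -113.4 rad 64.0 z 0.1295 Ft 7.72 Fr -2.13 Fz 2.9 q [ 0.47  0.53 -0.75  2.01  0.5   0.79  0.39]
t: 25.68
position: [0.4845, 0.0167, 0.1284]
tcp_rot: [-0.944, -2.995, 0.001]
wrist_force: [-0.8, 1.0, 0.4]
finger_gap: 0.0513
finger_force: 0.0
t 25.68 ang -116.1 rad 65.0 z 0.1284 Ft -1.18 Fr -0.51 Fz 0.4 q [ 0.47  0.53 -0.75  2.01  0.5   0.79  0.39]
t: 26.35
position: [0.4841, 0.0164, 0.2574]
tcp_rot: [-0.944, -2.994, 0.002]
wrist_force: [0.8, -1.0, -0.4]
finger_gap: 0.0511
finger_force: 0.0
knob [0.48957387 0.01529137 0.15909025] -111.47253385704718
```

View pics/end.png

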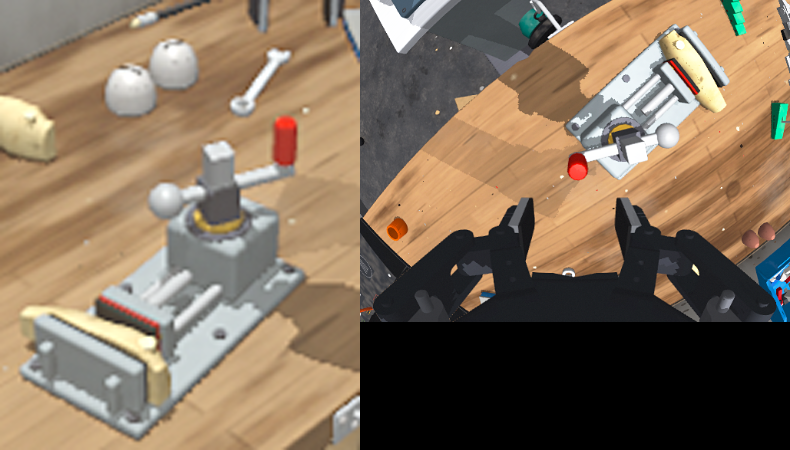

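The crank sits home on the collar with its knob free (left view, (285,140)). The last is nipped between the pad and the fixed jaw, and the gripper is clear.

```bash
python3 -c "
from rig import *
print(job_done())"
```

```text
the job is handed in; nothing more can be done
None
```

The crank is fully home on the shaft and wound clockwise until the toe last was nipped. I overshot slightly to about 11 N at the knob, eased back and re-tightened to about 8.7 N (0.57 N m, near the 0.6 aim), then let go and handed in at about 26 s.

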